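Put the lamp drivers back in their snap-covered case

TASK

Lever the snap-fit dust cover off the black driver case with the flat pry bar in its notch, and lay the cover flat, wholly on the blue mat. Stand every lamp driver that is on the bench upright in the compartment of its own colour, right down on the floor, and put the pry bar back in its orange cradle as it lay. Leave the crystals and the other things on the bench alone.

Things in the scene. Friction and masses are not known exactly. Their poses are not given: they have to be found in the camera images.
- case: black driver case, 232 x 92 x 110 mm, fixed; origin at the centre of its underside, x along its length, y across. Pry notch in its -x end, orange mark below. A cover lies flush in its top, out of the fingers' grasp. Inside, four open compartments 46 (x) x 54 (y) mm, marked with colour patches on rim, sides and floors; floors 72 mm above the bench, 20 mm high dividers, outer walls to 110 mm
- notch (a point): middle of the notch's sill, on the outer face of the case's end, 94 mm above the bench: the fulcrum. The slot through the 18 mm thick end wall is 26 mm wide and 11 mm high, up to the cover's underside. Behind it is the empty red compartment: a level blade goes 50 mm in from the outer face, along the case's +x. Turning the bar about the sill, handle down, by some 30 degrees frees the cover
- clip (a point): one of two sprung steel rollers, 12 mm thick, 9 mm long, that overlap the cover's long edges: the snap. At x = -50, y = +-34.5, z = 115 mm in the case (this one at +y), moving outwards when pushed; each in a fixed steel bracket, x = -58 to -42, y = +-32.5 to +-46, up to z = 128 mm, whose ears guide the cover sideways
- cover: light grey flat dust cover, 208 x 62 x 5 mm, 120 g; origin at the centre of its underside, x parallel to the case's x while fitted; orange mark at its -x (notch) end. That end snaps free when raised about 14 mm (some 10 N); the rollers then spring in below the cover and keep that end raised until it is lifted away (pressing down snaps it in again)
- cover_lip (a point): middle of the underside edge of the cover's notch end (x = -104 mm in the cover); 105 mm above the bench while snapped in, about 126 mm once sprung
- mat: blue rubber mat, 270 x 130 x 4 mm, fixed; origin at the centre of its underside, x along its length
- bar: flat pry bar: red handle 90 x 22 x 16 mm (from x = -90 to 0 mm), steel blade 100 x 16 x 4 mm (x = 0 to 100 mm, mid-height 8 mm above the handle's underside), 180 g. Origin on the handle's underside where the blade begins, x towards the blade's tip, z up; centre of mass at x = -29 mm
- bar_tip (a point): end of the blade, at mid-thickness: (100, 0, 8) mm in the bar's frame
- cradle: orange bar cradle, 220 x 74 mm, fixed; origin at the centre of its underside, x along it the way the blade points. Two saddles: the rear one (x = -90 to -68 mm) carries the handle's end in a 32 mm wide slot, floor 24 mm and walls 38 mm above the bench; the front one (x = 45 to 65 mm) carries the blade in a 26 mm wide slot, floor 30 mm, walls 40 mm. The handle is free between the saddles
- seat (a point): where the bar's origin lies when it rests in the cradle, 24 mm above the bench; axes those of the cradle
- driver_red: red lamp driver, standing upright, may be absent: aluminium foot 36 x 40 x 24 mm, red body 30 x 40 mm above it, 80 mm tall in all, 250 g, most of it in the foot; origin at the centre of its underside, x along the 36/30 mm side, y along the 40 mm side. Its compartment: centre at x = -75, y = 0 mm in the case; it fits with its x along the case's x, either way round
- driver_blue: blue lamp driver, standing upright, may be absent: aluminium foot 36 x 40 x 24 mm, blue body 30 x 40 mm above it, 80 mm tall in all, 250 g, most of it in the foot; origin at the centre of its underside, x along the 36/30 mm side, y along the 40 mm side. Its compartment: centre at x = -25, y = 0 mm in the case; it fits with its x along the case's x, either way round
- driver_yellow: yellow lamp driver, standing upright, may be absent: aluminium foot 36 x 40 x 24 mm, yellow body 30 x 40 mm above it, 80 mm tall in all, 250 g, most of it in the foot; origin at the centre of its underside, x along the 36/30 mm side, y along the 40 mm side. Its compartment: centre at x = 25, y = 0 mm in the case; it fits with its x along the case's x, either way round
- driver_green: green lamp driver, standing upright, may be absent: aluminium foot 36 x 40 x 24 mm, green body 30 x 40 mm above it, 80 mm tall in all, 250 g, most of it in the foot; origin at the centre of its underside, x along the 36/30 mm side, y along the 40 mm side. Its compartment: centre at x = 75, y = 0 mm in the case; it fits with its x along the case's x, either way round
- corner_a (a point): underside corner of the cover at (-104, -31, 0) mm in the cover's frame
- corner_b (a point): underside corner of the cover at (-104, +31, 0) mm in the cover's frame
- corner_c (a point): underside corner of the cover at (+104, -31, 0) mm in the cover's frame
- corner_d (a point): underside corner of the cover at (+104, +31, 0) mm in the cover's frame
- crystal_a: white faceted crystal lamp drop, 110 mm tall, 80 mm across, standing: a bystander; origin at its underside, or on its axis; leave it alone
- crystal_b: white faceted crystal lamp drop, 99 mm tall, standing: a bystander; origin at its underside, or on its axis; leave it alone
- crystal_c: white faceted crystal lamp drop, 105 mm tall, standing: a bystander; origin at its underside, or on its axis; leave it alone
- tape: yellow roll of tape lying flat, 90 mm across, 24 mm high: a bystander; origin at its underside, or on its axis; leave it alone
- driver_tool: screwdriver lying on the bench: a bystander; origin at its underside, or on its axis; leave it alone
- flux: small bottle, 100 mm tall, 40 mm across, standing: a bystander; origin at its underside, or on its axis; leave it alone
Not all that is in view belongs to the job. Several things have the shape of the driver_red; the one meant has the colours described above.

How it is judged:
By the outcome, as a careful person would: the job done as asked, in the order asked, and still so for the second after the job is handed in, with the robot touching nothing.
Of driver_red, driver_blue, driver_yellow, driver_green only 2 to 4 are there at a start; the rules pass over those that are not, and their reading is None.
At some moment in a run one of driver_red, driver_blue, driver_yellow, driver_green may be knocked a few centimetres aside while the robot is not near it.
It also fails if it takes over 210 s, if anything falls off the work surface, if the arm or the gripper's body presses on something with over 40 N, if the wrist force passes 120 N, or if a joint passes its speed limit or range.

ROBOT

A 6-joint arm with a two-finger parallel gripper is mounted at the origin on the work surface. World frame = base frame: x ahead of the robot, y to its left, z up, the work surface at z = 0. Lengths are in mm, angles in rad, forces in N, time in s.
With the tool pointing down it reaches from about 275 to 825 mm from the base axis. Payload 4.9 kg.
Tool frame: the origin (TCP) lies at the very end of the fingers, on their centre line; the grasp point (between the pads) lies 19 mm behind it; z points along the fingers, y is the line along which they close (so a half turn about z gives the same grasp; the last joint's range is limited). The gripper opens to 85 mm and grips with 20 to 120 N. Pads are 22 mm wide; open, the fingers measure 114 mm over their backs; the gripper's body (76 mm by 85 mm) begins 54 mm behind the grasp point. The pads swing forward as they close: fully open they stand 13 mm farther back than shut.
Start: joints at [1.197, 0.326, -0.193, 1.052, 0, 1.437], TCP at [130.623, 534.281, 231.281] pointing down, gripper open.
Joint ranges: [-2.65, 2.65], [-0.97, 1.79], [-1.3, 1.35], [-1.93, 2.1], [-1.47, 1.37], [-3.14, 3.14]. Speed limits (rad/s): [2.57, 2.57, 3.14, 3.14, 3.14, 3.14].

INTERFACE

Orientations are given as [roll, pitch, yaw] about the fixed x, y, z axes, in that order (R = Rz(yaw) Ry(pitch) Rx(roll)).
In Python, from bench import bot, solve_ik, imaging gives the robot as it stands. Calls block until the motion is done:
- bot.move_ptp(position, orientation): joint-space move of the TCP to a pose.
- bot.movel(position, rot=None, max_speed=150, threshold=None): straight line of the TCP; rot=None keeps the orientation; max_speed is the mean speed in mm/s. With threshold (N) it stops when the force on the tool has changed by that much, and returns True; else False.
- bot.move_j(angles): joint-space move.
- bot.grip(opening, effort=None): opening from 0.0 (shut) to 1.0 (fully open); effort is the grip in N (None keeps the last); returns when the fingers have stopped.
- bot.dwell(seconds).
- solve_ik(position, orientation): joint angles nearest the present ones, or None.
- bot.get_state(): the state.
- imaging.capture(name): name is "side" or "top"; returns the picture (400x640x3 uint8, blue, green, red); there is no depth.
- imaging.camera_model(name): a dict with "K" (3x3 intrinsics, pixels), "position" and "rotation" of the camera in the world. Camera axes: x right, y up, looking along -z (the intrinsics and any distortion apply to the point x, -y, -z); pixel columns grow to the right and rows downward; lengths in mm; the calibration is good to about 2 mm. A picture is of the moment at which its call begins. camera_model takes no time and is no camera call.
A pose or a line that the arm cannot do raises bot.IKError and nothing moves.
- bot.sign_off(): hands the job in; it is judged then, once.
The state is a dict: "t": time; "qpos": joint angles; "joint_velocities": joint speeds; "effort": joint torques, N m; "tcp_pos": TCP position; "orientation": TCP orientation; "contact_force": force on the tool from outside, world axes, zero at the start; "wrist_torque": the same for the moment, N m; "opening": opening from 0.0 (shut) to 1.0 (fully open); "gripper_force": force on a finger pad.
Only numpy, scipy, OpenCV 4.12 (cv2) and the standard library are available. Lean on these libraries where they do the work, as an engineer would, in place of code of your own. Each camera call takes 0.05 s, during which the arm holds its last target. There are 200 camera calls.

## Working session

There is one attempt and no reset: what is moved stays moved. The work goes in short steps, each a Python script; the robot and the scene stay as the last script left them, time stands still between calls to the robot, and variables do not carry over. Pictures are saved under pics/ and viewed, at most 14 in all, crops included, and the job is handed in when it is done.

```bash
ls; mkdir -p pics; python3 - <<'E'
from bench import bot, solve_ik, imaging
import cv2, numpy as np
np.set_printoptions(precision=3,suppress=True)
for n in("side","top"):
    im=imaging.capture(n); cv2.imwrite(f"pics/{n}0.png",im); m=imaging.camera_model(n); print(n,m)
print(bot.get_state())
E
```

```text
pics
side {'K': array([[394.559,   0.   , 317.348],
       [  0.   , 394.559, 196.598],
       [  0.   ,   0.   ,   1.   ]]), 'position': array([ 149.219, -639.398,  792.666]), 'rotation': array([ 0.814,  0.004, -0.539])}
top {'K': array([[412.427,   0.   , 323.037],
       [  0.   , 412.427, 200.806],
       [  0.   ,   0.   ,   1.   ]]), 'position': array([ 333.826,  -19.475, 1276.707]), 'rotation': array([ 0.165,  0.007, -1.569])}
{'t': 0.1, 'qpos': array([ 1.197,  0.327, -0.193,  1.052, -0.   ,  1.437]), 'joint_velocities': array([-0.002, -0.004,  0.003, -0.001, -0.001,  0.001]), 'effort': array([  0.   , -44.424,  26.304,   0.008,  -0.   ,  -0.   ]), 'tcp_pos': array([130.44 , 533.767, 230.574]), 'orientation': array([-3.14 , -0.   ,  2.902]), 'contact_force': array([-0.07 ,  0.324,  0.11 ]), 'wrist_torque': array([ 0.015, -0.005,  0.003]), 'gripper_force': 0.0, 'opening': 1.0016821413401187}
```

View pics/side0.png

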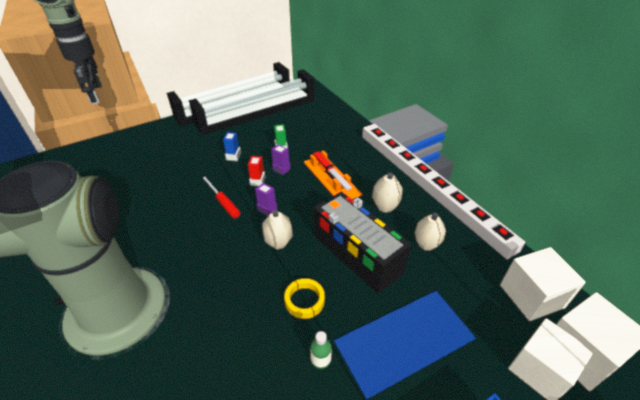

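View pics/top0.png

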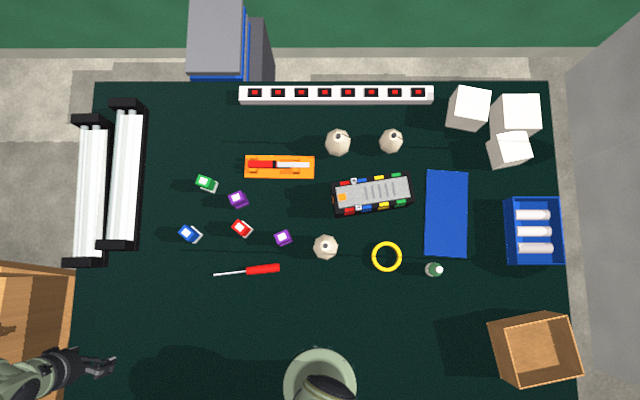

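```bash
cat > h.py <<'E'
import numpy as np, cv2
from scipy.spatial.transform import Rotation as R
np.set_printoptions(precision=2,suppress=True)
from bench import bot, solve_ik, imaging
C={n:imaging.camera_model(n) for n in("side","top")}
F=np.diag([1,-1,-1.])
def rot(n): return R.from_euler('xyz',C[n]["rotation"]).as_matrix() if np.ndim(C[n]["rotation"])==1 else C[n]["rotation"]
def proj(n,p):
    q=(np.atleast_2d(p)-C[n]["position"])@rot(n)@F@C[n]["K"].T
    return q[:,:2]/q[:,2:]
def ray(n,uv):
    uv=np.atleast_2d(uv); d=np.c_[uv,np.ones(len(uv))]@np.linalg.inv(C[n]["K"]).T@F@rot(n).T
    return C[n]["position"],d/np.linalg.norm(d,axis=1)[:,None]
def plane(n,uv,z):
    o,d=ray(n,uv); return o+d*((z-o[2])/d[:,2])[:,None]
def tri(us,ut):
    A=[];b=[]
    for n,u in(("side",us),("top",ut)):
        o,d=ray(n,u); P=np.eye(3)-np.outer(d[0],d[0]); A.append(P); b.append(P@o)
    return np.linalg.lstsq(np.vstack(A),np.hstack(b),rcond=None)[0]
E
python3 - <<'E'
from h import *
for n,(x0,x1,y0,y1),k in(("top",(170,480,120,280),2.58),("side",(210,420,110,300),3.1)):
    im=cv2.imread(f"pics/{n}0.png")[y0:y1,x0:x1]
    cv2.imwrite(f"pics/{n}0c.png",cv2.resize(im,None,fx=k,fy=k,interpolation=cv2.INTER_CUBIC))
print(rot("top"),rot("side"))
print(proj("top",[[130,534,231],[0,0,0]]),proj("side",[[130,534,231],[0,0,0]]))
def blobs(n,lo,hi,amin=8):
    im=cv2.cvtColor(cv2.imread(f"pics/{n}0.png"),cv2.COLOR_BGR2HSV)
    m=cv2.inRange(im,lo,hi); k,_,s,c=cv2.connectedComponentsWithStats(m)
    return [(int(s[i,4]),c[i].round(1).tolist(),s[i,:4].tolist()) for i in range(1,k) if s[i,4]>=amin]
for nm,lo,hi in(("red",(0,170,90),(5,255,255)),("orange",(6,170,120),(18,255,255)),("yellow",(22,150,120),(33,255,255)),("green",(50,150,60),(75,255,255)),("blue",(105,150,70),(118,255,255)),("purple",(125,100,60),(150,255,255))):
    for n in C: print(nm,n,[b for b in blobs(n,lo,hi) if b[1][1]>110 and b[1][1]<300 and 160<b[1][0]<480])
E
```

```text
[[ 0.    0.99 -0.16]
 [-1.    0.   -0.01]
 [-0.01  0.16  0.99]] [[ 0.86  0.36 -0.37]
 [-0.51  0.59 -0.63]
 [-0.    0.73  0.69]]
[[ 98.29 354.13]
 [319.38 385.43]] [[ 98.67  99.17]
 [116.37 309.03]]
red side [(18, [377.8, 131.6], [375, 130, 6, 4]), (16, [391.8, 142.6], [390, 141, 5, 4]), (119, [321.3, 158.6], [313, 151, 18, 17]), (19, [406.6, 154.5], [404, 153, 6, 4]), (249, [255.2, 168.1], [248, 156, 16, 23]), (25, [422.9, 167.4], [420, 165, 7, 6]), (12, [329.2, 167.8], [327, 166, 6, 6]), (29, [440.4, 181.3], [437, 179, 8, 6]), (295, [227.7, 204.7], [215, 191, 25, 27]), (31, [459.6, 196.7], [456, 194, 8, 6]), (22, [349.1, 199.4], [346, 197, 7, 6]), (29, [324.8, 214.3], [322, 211, 7, 8]), (77, [323.9, 224.5], [320, 218, 9, 14])]
red top [(173, [259.5, 163.7], [248, 160, 25, 8]), (41, [344.2, 182.5], [340, 180, 10, 6]), (62, [349.2, 210.6], [344, 207, 11, 8]), (120, [240.4, 228.1], [231, 219, 19, 17]), (293, [262.9, 268.6], [246, 263, 34, 12])]
orange side [(54, [325.7, 156.2], [321, 150, 12, 15]), (820, [330.9, 178.5], [304, 154, 58, 46]), (42, [334.2, 203.9], [330, 201, 9, 7])]
orang
[... 622 characters left out ...]
195, 174, 20, 16]), (54, [400.3, 202.3], [395, 199, 11, 8])]
blue side [(231, [230.4, 143.4], [223, 132, 16, 22]), (271, [426.3, 142.2], [407, 133, 38, 19]), (115, [431.1, 157.1], [421, 152, 19, 11]), (42, [364.7, 210.6], [360, 207, 10, 8]), (44, [339.9, 226.8], [335, 223, 11, 8]), (98, [337.5, 236.2], [333, 229, 10, 15])]
blue top [(3722, [445.8, 213.6], [423, 169, 46, 90]), (42, [361.5, 179.7], [357, 178, 10, 5]), (63, [366.3, 207.8], [361, 205, 11, 7]), (161, [188.3, 233.3], [177, 224, 22, 18])]
purple side [(410, [280.3, 160.4], [271, 145, 20, 30]), (475, [265.7, 199.7], [255, 183, 23, 33])]
purple top [(209, [238.7, 199.8], [228, 190, 21, 19]), (165, [283.1, 238.0], [273, 229, 20, 18])]
```

View pics/top0c.png

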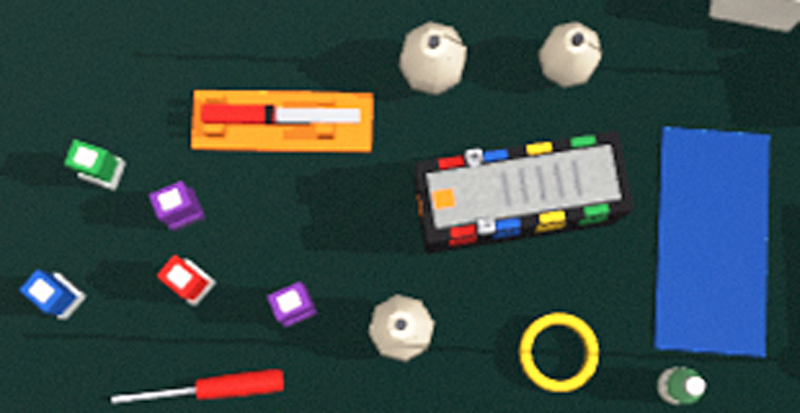

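View pics/side0c.png

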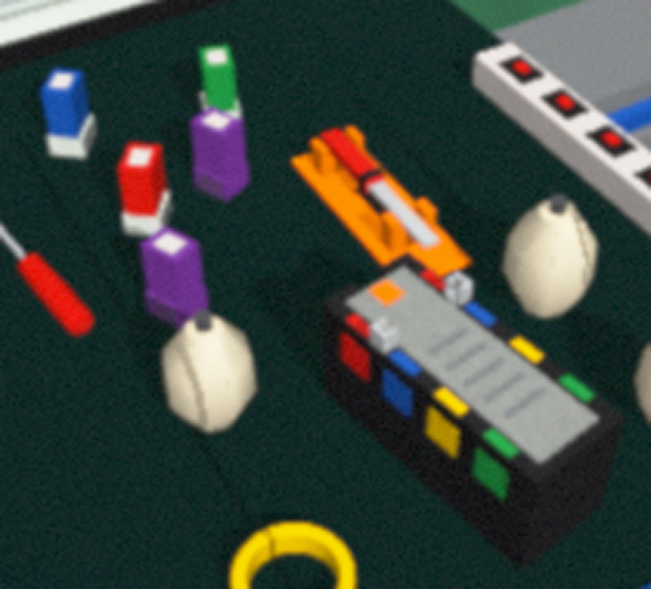

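```bash
cat >> h.py <<'E'
def comps(im,lo,hi,roi=None,amin=6,k=1):
    hsv=cv2.cvtColor(im,cv2.COLOR_BGR2HSV); m=cv2.inRange(hsv,np.array(lo),np.array(hi))
    if roi: z=np.zeros_like(m); x0,y0,x1,y1=roi; z[y0:y1,x0:x1]=m[y0:y1,x0:x1]; m=z
    n,l,s,c=cv2.connectedComponentsWithStats(m)
    return [(int(s[i,4]),c[i],cv2.minAreaRect(np.argwhere(l==i)[:,::-1].astype(np.float32))) for i in range(1,n) if s[i,4]>=amin]
E
python3 - <<'E'
from h import *
T=cv2.imread("pics/top0.png");S=cv2.imread("pics/side0.png")
far_s=[(349.1,199.4),(364.7,210.6),(379.3,222.2),(396,234.4)];far_t=[(344.2,182.5),(361.5,179.7),(378.4,176.9),(395.4,174.4)]
near_s=[(324.8,214.3),(339.9,226.8),(355,239.1),(370.9,252.9)];near_t=[(349.2,210.6),(366.3,207.8),(383.4,204.8),(400.3,202.3)]
f=np.array([tri(a,b) for a,b in zip(far_s,far_t)]); g=np.array([tri(a,b) for a,b in zip(near_s,near_t)])
print("far",f,"\nnear",g)
fs=plane("side",far_s,110);gs=plane("side",near_s,110);ft=plane("top",far_t,110)
print("side plane110 far",fs,"near",gs,"top far",ft)
for nm,p in(("tri",(f+g)/2),("side",(fs+gs)/2)):
    d=p[3]-p[0]; print(nm,"centre",p.mean(0),"yaw",np.degrees(np.arctan2(d[1],d[0])),"len",np.linalg.norm(d)," width dir",np.degrees(np.arctan2(*((f-g).mean(0)[1::-1]))))
# cover gray
for n,im,roi in(("top",T,(325,170,415,220)),("side",S,(312,190,410,262))):
    for a,c,r in comps(im,(0,0,95),(179,70,215),roi,100): print("cover",n,a,c,r, plane(n,c,110), plane(n,cv2.boxPoints(r),110))
for a,c,r in comps(T,(105,150,70),(118,255,255),(420,160,475,265),500):
    q=plane("top",cv2.boxPoints(r),4); print("mat",q,q.mean(0))
for a,c,r in comps(S,(100,150,70),(118,255,255),(330,285,480,398),500):
    q=plane("side",cv2.boxPoints(r),4); print("mat side",q,q.mean(0))
print("handle tri",tri((321.3,158.6),(259.5,163.7)))
for a,c,r in comps(T,(6,170,120),(18,255,255),(240,150,320,185),50): print("cradle",plane("top",cv2.boxPoints(r),8),plane("top",c,8))
for a,c,r in comps(T,(0,170,90),(5,255,255),(240,150,320,185),50): print("handle",plane("top",cv2.boxPoints(r),40))
for a,c,r in comps(T,(0,0,150),(179,80,255),(240,150,320,185),20): print("blade",a,plane("top",cv2.boxPoints(r),34))
for a,c,r in comps(S,(0,0,150),(179,80,255),(325,165,365,205),20): print("blade side",a,c,r, plane("side",cv2.boxPoints(r),34))
for n,im,roi in(("top",T,(170,165,300,250)),("side",S,(215,115,300,220))):
    for a,c,r in comps(im,(0,0,170),(179,70,255),roi,5): print("cap",n,a,c,r,plane(n,c,80))
E
```

```text
far [[ 579.91  -70.63  112.89]
 [ 589.65 -121.2   111.61]
 [ 597.48 -169.85  111.11]
 [ 605.8  -219.59  111.2 ]] 
near [[ 498.88  -84.71  115.03]
 [ 508.43 -134.16  111.65]
 [ 517.07 -183.07  111.74]
 [ 524.98 -232.02  109.73]]
side plane110 far [[ 580.14  -67.82  110.  ]
 [ 590.39 -119.9   110.  ]
 [ 597.25 -168.83  110.  ]
 [ 606.68 -218.88  110.  ]] near [[ 501.    -80.46  110.  ]
 [ 509.84 -133.09  110.  ]
 [ 518.49 -182.04  110.  ]
 [ 525.66 -232.43  110.  ]] top far [[ 581.98  -71.43  110.  ]
 [ 590.28 -121.47  110.  ]
 [ 598.58 -170.44  110.  ]
 [ 606.01 -219.76  110.  ]]
tri centre [ 552.77 -151.9   111.87] yaw -80.04793967161912 len 150.44240735602983  width dir 9.251762055215499
side centre [ 553.68 -150.43  110.  ] yaw -80.41124448051082 len 153.66195720829563  width dir 9.251762055215499
cover top 1582 [373.33 191.57] ((372.3378601074219, 191.02703857421875), (33.04419708251953, 72.99314880371094), 80.53767395019531) [[ 555.39 -155.01  110.  ]] [[ 587.2   -40.89  110.  ]
 [ 622.88 -249.83  110.  ]
 [ 527.04 -262.4   110.  ]
 [ 492.16  -56.18  110.  ]]
cover side 305 [384.
[... 3269 characters left out ...]
1] ((281.6369934082031, 147.69863891601562), (5.735016345977783, 11.470032691955566), 69.44395446777344) [[550.14 251.21  80.  ]]
cap side 70 [231.81 155.83] ((232.0, 153.5), (11.0, 12.0), 90.0) [[407.35 290.8   80.  ]]
cap side 26 [254.5  160.12] ((254.5, 160.0), (4.0, 5.0), 90.0) [[456.31 237.21  80.  ]]
cap side 66 [256.61 180.89] ((258.1376037597656, 180.041259765625), (9.549724578857422, 16.187122344970703), 61.69924545288086) [[423.09 149.6   80.  ]]
cap side 47 [264.23 187.96] ((264.300048828125, 187.90000915527344), (8.497057914733887, 5.81377649307251), 26.56505012512207) [[428.61 112.44  80.  ]]
cap side 90 [277.2  216.87] ((277.5, 216.0), (19.0, 6.0), 0.0) [[410.12  -2.04  80.  ]]
```

```bash
python3 - <<'E'
from h import *
T=cv2.imread("pics/top0.png");S=cv2.imread("pics/side0.png")
rows=[]
for im,cs in((T,[(205,183),(190,233),(241,228)]),(S,[(280,135),(231,145),(256,170)])):
    rows.append(np.hstack([cv2.resize(im[y-13:y+13+1,x-16:x+16+1] if im is T else im[y-16:y+17,x-16:x+17],(264,264 if im is S else 216),interpolation=cv2.INTER_CUBIC) for x,y in cs]))
cv2.imwrite("pics/dr.png",np.vstack(rows))
E
```

```text
(no output)
```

View pics/dr.png

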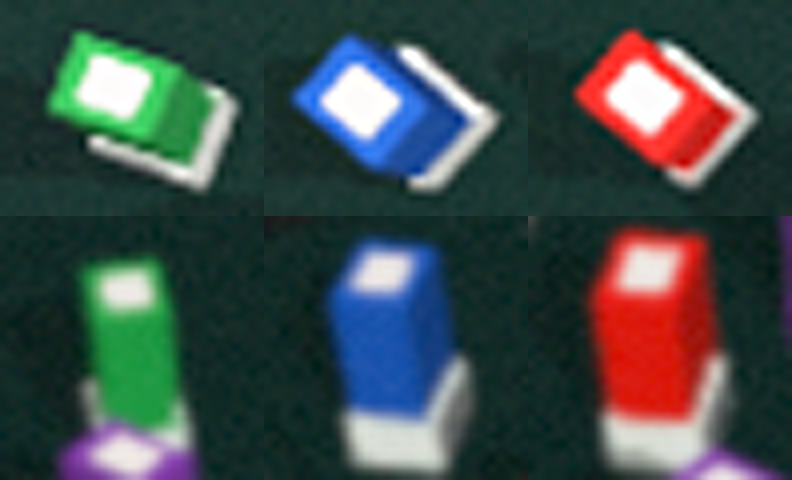

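```bash
cat >> h.py <<'E'
CC=np.array([553.,-151.3,0]); CY=np.radians(-80.3)
Rc=R.from_euler('z',CY)
def cw(p): return CC+Rc.apply(p)
def down(deg): return R.from_euler('xyz',[np.pi,0,np.radians(deg)])
def eul(r): return r.as_euler('xyz').tolist()
SGN=1   # tool yaw for a bar/closing: case yaw + 180*?
BX,BZ=-35.,-6.   # TCP in bar frame
def barpose(pt,th,yaw0):
    """TCP pose for bar whose blade point (case coords, on the sill) is pt=(bar x of fulcrum, height offset of blade underside), tilt th deg"""
    xf,lift=pt
    tilt=Rc*R.from_euler('y',-np.radians(th))*Rc.inv()
    sill=cw([-116,0,94+lift])
    # bar origin when level: fulcrum (underside of blade z=6 in bar) at xf
    v=Rc.apply([BX-xf,0,BZ-6])
    return sill+tilt.apply(v), eul(tilt*down(yaw0))
E
python3 - <<'E'
from h import *
for y0 in(90,-90):
    print(y0,solve_ik([656,168.5,18],eul(down(y0))))
    for th in(0,15,34):
        p,o=barpose((54,1),th,y0+9.7); print(th,p,solve_ik(p.tolist(),o))
for y0 in(99.7,-80.3):
    for x in(-75,-25,75): print(x,solve_ik(cw([x,0,125]).tolist(),eul(down(y0))))
for a in(71.9,48.6,49.9):
    for k in(90,-90): print(a+k,solve_ik([456,236,45],eul(down(a+k))))
E
```

```text
90 [ 0.14  0.75 -0.07  0.76  0.    1.71]
0 [518.46  50.77  83.  ] [-0.04  0.42 -0.47  0.68  0.    1.36]
15 [519.49  44.72  60.37] [ 0.09  0.47 -0.51  0.58 -0.26  1.49]
34 [522.15  29.16  35.28] [ 0.24  0.6  -0.5   0.52 -0.59  1.66]
-90 [ 0.14  0.75 -0.07  0.76  0.   -1.43]
0 [518.46  50.77  83.  ] [-0.04  0.42 -0.47  0.68  0.   -1.78]
15 [519.49  44.72  60.37] [ 0.09  0.47 -0.51  0.58 -0.26 -1.65]
34 [522.15  29.16  35.28] [ 0.24  0.6  -0.5   0.52 -0.59 -1.49]
-75 [-0.28  0.41 -0.36  0.8   0.    1.12]
-25 [-0.36  0.44 -0.31  0.82  0.    1.04]
75 [-0.5   0.52 -0.18  0.87  0.    0.9 ]
-75 [-0.28  0.41 -0.36  0.8   0.   -2.02]
-25 [-0.36  0.44 -0.31  0.82  0.   -2.1 ]
75 [-0.5   0.52 -0.18  0.87  0.   -2.24]
161.9 [ 0.33  0.47 -0.52  0.58  0.    0.65]
-18.099999999999994 [ 0.33  0.47 -0.52  0.58  0.   -2.49]
138.6 [ 0.33  0.47 -0.52  0.58  0.    1.06]
-41.4 [ 0.33  0.47 -0.52  0.58  0.   -2.09]
139.9 [ 0.33  0.47 -0.52  0.58  0.    1.03]
-40.1 [ 0.33  0.47 -0.52  0.58  0.   -2.11]
```

```bash
python3 - <<'E'
from h import *
D=eul(down(90))
bot.grip(0.6,40)
bot.move_ptp([656,168.5,160],D)
print(bot.movel([656,168.5,18],max_speed=120,threshold=8))
bot.grip(0.0,80); s=bot.get_state(); print(s["opening"],s["gripper_force"],s["tcp_pos"],s["contact_force"])
bot.movel([656,168.5,170],max_speed=120)
D=eul(down(99.7)); p,o=barpose((-0+128,3.2),0,99.7) # tip 28mm outside (fulcrum xf=128)
bot.move_ptp((p+[0,0,90]).tolist(),o); bot.movel(p.tolist(),max_speed=120)
s=bot.get_state(); print(s["t"],s["tcp_pos"],p,s["contact_force"],s["opening"])
T=imaging.capture("top");S=imaging.capture("side")
cv2.imwrite("pics/top1.png",T);cv2.imwrite("pics/side1.png",S)
cv2.imwrite("pics/c1.png",np.hstack([cv2.resize(T[150:230,270:400],None,fx=3,fy=3,interpolation=2),cv2.resize(S[140:220,260:390],None,fx=3,fy=3,interpolation=2)]))
E
```

```text
False
0.2396409046556119 79.28321957588196 [656.76 168.62  19.09] [-0.45  0.03  5.53]
7.5333 [506.79 123.83  85.64] [505.99 123.71  85.2 ] [ 0.66 -0.55 -2.07] 0.2347727461985699
```

View pics/c1.png

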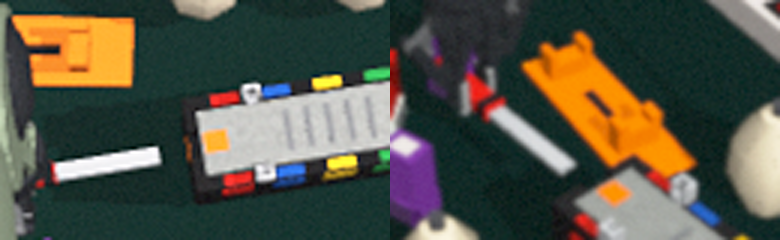

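```bash
python3 - <<'E'
from h import *
T=cv2.imread("pics/top1.png");S=cv2.imread("pics/side1.png")
a=max(comps(T,(0,0,150),(179,60,255),(285,195,328,212),20),key=lambda a:a[0]); b=max(comps(S,(0,0,130),(179,60,255),(285,170,325,200),20),key=lambda a:a[0])
for n,c in(("top",a),("side",b)): print(n,c, "exp mid-blade",proj(n,cw([-144-48,0,101.5])),proj(n,cw([-144,0,101.5])), plane(n,cv2.boxPoints(c[2]),101.5))
c=tri(b[1],a[1]); print("tri",c,Rc.inv().apply(c-CC))
for n,c in(("top",a),("side",b)):print(n,Rc.inv().apply(plane(n,cv2.boxPoints(c[2]),101.5)-CC))
E
```

```text
top (212, array([305.43, 204.08]), ((305.43243408203125, 204.0946044921875), (5.918362617492676, 35.01698303222656), 80.53767395019531)) exp mid-blade [[306.29 203.9 ]] [[322.69 201.15]] [[520.16  91.72 101.5 ]
 [537.1   -7.96 101.5 ]
 [520.01 -10.81 101.5 ]
 [503.14  88.64 101.5 ]]
side (194, array([307.08, 186.19]), ((306.95123291015625, 186.0609893798828), (31.859447479248047, 6.090776443481445), 38.65980529785156)) exp mid-blade [[307.45 185.99]] [[319.4  195.46]] [[501.6   84.73 101.5 ]
 [519.84  96.81 101.5 ]
 [536.44  -6.   101.5 ]
 [518.97 -16.14 101.5 ]]
tri [520.74  40.53  98.76] [-194.52    0.52   98.76]
top [[-245.08    8.57  101.5 ]
 [-143.97    8.48  101.5 ]
 [-144.04   -8.85  101.5 ]
 [-244.91   -8.72  101.5 ]]
side [[-241.31  -10.89  101.5 ]
 [-250.15    9.12  101.5 ]
 [-146.01    8.16  101.5 ]
 [-138.96  -10.77  101.5 ]]
```

```bash
python3 - <<'E'
from h import *
p,o=barpose((54,3.2),0,99.7)
print(bot.movel(p.tolist(),max_speed=50,threshold=8)); s=bot.get_state(); print(Rc.inv().apply(s["tcp_pos"]-p),s["contact_force"])
T=imaging.capture("top");S=imaging.capture("side")
cv2.imwrite("pics/c2.png",np.hstack([cv2.resize(T[150:230,270:400],None,fx=3,fy=3,interpolation=2),cv2.resize(S[140:220,260:390],None,fx=3,fy=3,interpolation=2)]))
E
```

```text
False
[-0.26 -0.03 -0.01] [-0.06 -0.14 -1.98]
```

View pics/c2.png

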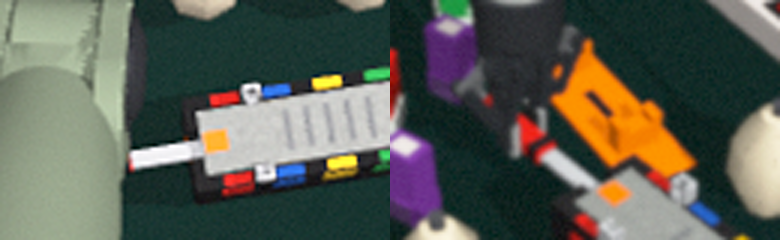

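The blade is in the slot with no contact force. Now I'll lower it onto the sill and pry.

```bash
python3 - <<'E'
from h import *
p,o=barpose((54,0.5),0,99.7); print(bot.movel(p.tolist(),max_speed=20,threshold=5),bot.get_state()["contact_force"])
for th in range(4,32,4):
    p,o=barpose((54,0.5),min(th,30.5),99.7); bot.movel(p.tolist(),o,max_speed=30)
    s=bot.get_state(); print(th,s["contact_force"],s["wrist_torque"],s["tcp_pos"]-p)
p,o=barpose((54,0.5),31,99.7); bot.movel(p.tolist(),o,max_speed=30); s=bot.get_state(); print(s["contact_force"],s["t"])
T=imaging.capture("top");S=imaging.capture("side")
cv2.imwrite("pics/c3.png",np.hstack([cv2.resize(T[150:230,290:420],None,fx=3,fy=3,interpolation=2),cv2.resize(S[170:250,290:420],None,fx=3,fy=3,interpolation=2)]))
E
```

```text
False [ 1.07  0.86 -0.82]
4 [-1.22  0.34 -0.11] [ 0.05  0.15 -0.04] [-0.45  0.39 -0.05]
8 [ 0.18  0.99 -0.14] [ 0.18  0.14 -0.01] [-0.21  0.27 -0.02]
12 [ 1.48 -4.   -0.55] [-0.31 -0.09  0.09] [ 0.43 -0.46  0.33]
16 [ 0.32  0.29 -0.79] [ 0.4   0.08 -0.03] [-0.29  0.54 -0.15]
20 [ 0.13  0.59 -1.48] [ 0.75  0.1  -0.05] [-0.36  0.53 -0.25]
24 [-0.9   0.07 -2.41] [0.72 0.12 0.01] [-0.23  0.22 -0.14]
28 [-1.12 -0.76 -0.47] [ 0.64  0.12 -0.  ] [0.01 0.04 0.05]
[-0.17  0.14 -2.54] 12.4667
```

View pics/c3.png

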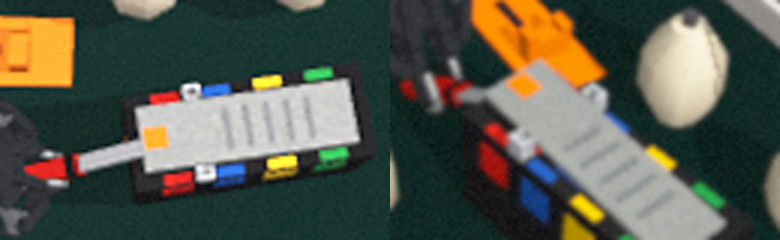

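```bash
python3 - <<'E'
from h import *
for th in(22,14,7,0):
    p,o=barpose((54,0.5 if th else 2.5),th,99.7); bot.movel(p.tolist(),o,max_speed=60)
s=bot.get_state(); print(s["contact_force"],s["wrist_torque"])
p,o=barpose((128,3.2),0,99.7); print(bot.movel(p.tolist(),max_speed=90,threshold=12))
T=imaging.capture("top");S=imaging.capture("side"); s=bot.get_state(); print(s["t"],s["contact_force"],s["wrist_torque"])
cv2.imwrite("pics/top4.png",T);cv2.imwrite("pics/side4.png",S)
cv2.imwrite("pics/c4.png",np.hstack([cv2.resize(T[150:230,290:420],None,fx=3,fy=3,interpolation=2),cv2.resize(S[170:250,290:420],None,fx=3,fy=3,interpolation=2)]))
a=max(comps(T,(0,0,150),(179,60,255),(285,195,328,212),20),key=lambda a:a[0]); b=max(comps(S,(0,0,130),(179,60,255),(285,170,325,200),20),key=lambda a:a[0])
for n,c in(("top",a),("side",b)): print(n,c)
c=tri(b[1],a[1]); print("tri",c,Rc.inv().apply(c-CC))
# orange mark on the cover
m=[max(comps(im,(8,150,120),(22,255,255),roi,10),key=lambda a:a[0]) for im,roi in((T,(333,185,352,205)),(S,(318,190,350,215)))]
print("mark",m[0][:2],m[1][:2],Rc.inv().apply(tri(m[1][1],m[0][1])-CC))
E
```

```text
[-1.18 -0.41 -1.21] [ 0.02  0.05 -0.02]
False
15.0833 [-0.28  0.17 -1.61] [ 0.05 -0.06  0.  ]
top (210, array([305.64, 204.32]), ((305.7347717285156, 204.34242248535156), (6.043137073516846, 34.52092742919922), 80.90972137451172))
side (190, array([306.77, 186.55]), ((306.59759521484375, 186.37806701660156), (31.70327377319336, 6.090776443481445), 38.65980911254883))
tri [519.81  40.04  98.34] [-194.2    -0.47   98.34]
mark (45, array([341.42, 195.51])) (77, array([333.43, 195.49])) [-90.83   0.03 139.4 ]
```

View pics/c4.png

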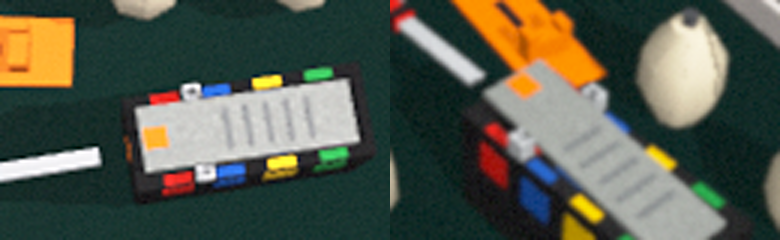

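```bash
python3 - <<'E'
from h import *
s=bot.get_state(); p=s["tcp_pos"]; bot.movel([p[0],p[1],175],max_speed=150)
bot.move_ptp([656.5,168.5,160],eul(down(90)))
bot.movel([656.5,168.5,40],max_speed=100)
print(bot.movel([656.5,168.5,18.3],max_speed=35,threshold=6)); s=bot.get_state(); print(s["tcp_pos"],s["contact_force"])
bot.grip(0.6,40); bot.movel([656.5,168.5,170],max_speed=150)
# over the cover
q=cw([-22,0,190]); bot.grip(1.0); bot.move_ptp(q.tolist(),eul(down(99.7)))
s=bot.get_state(); print(s["t"])
T=imaging.capture("top");S=imaging.capture("side")
for a,c,r in comps(T,(0,0,140),(179,80,255),(240,150,320,185),20): print("blade",a,plane("top",cv2.boxPoints(r),34))
cv2.imwrite("pics/c5.png",np.hstack([cv2.resize(T[140:270,240:410],None,fx=2.3,fy=2.3,interpolation=2),cv2.resize(S[130:260,260:430],None,fx=2.3,fy=2.3,interpolation=2)]))
E
```

```text
True
[655.96 168.43  19.09] [-0.84 -0.03  4.13]
21.6417
blade 194 [[663.08 133.43  34.  ]
 [663.09  34.01  34.  ]
 [647.14  33.88  34.  ]
 [647.12 133.11  34.  ]]
```

View pics/c5.png

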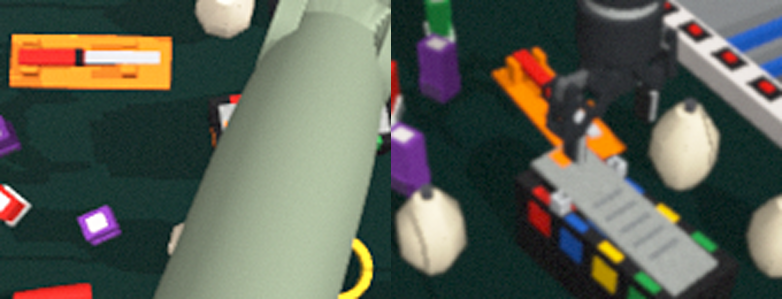

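```bash
python3 - <<'E'
from h import *
tilt=Rc*R.from_euler('y',np.radians(5.8))*Rc.inv(); o=eul(tilt*down(99.7))
q=cw([-22,0,0])
bot.movel((q+[0,0,135]).tolist(),o,max_speed=120)
h=bot.movel((q+[0,0,103]).tolist(),max_speed=25,threshold=4); s=bot.get_state(); z=s["tcp_pos"][2]; print(h,z,s["contact_force"])
if h: bot.movel((q+[0,0,z+2.5]).tolist(),max_speed=20)
bot.grip(0.0,70); s=bot.get_state(); print(s["opening"],s["opening"]*85,s["gripper_force"],s["tcp_pos"],s["contact_force"])
E
```

```text
False 103.17134101154579 [0.4  0.24 0.05]
0.6981451197249088 59.34233517661725 79.27960274755605 [ 550.5  -130.21  105.54] [-3.22  0.13 14.76]
```

```bash
python3 - <<'E'
from h import *
q=bot.get_state()["tcp_pos"]
bot.movel((q+[0,0,12]).tolist(),max_speed=30); s=bot.get_state(); print(s["contact_force"],s["opening"])
bot.movel((q+[0,0,60]).tolist(),max_speed=60)
q=bot.get_state()["tcp_pos"]; bot.movel((q+[0,0,40]).tolist(),eul(down(99.7)),max_speed=100)
s=bot.get_state(); print(s["contact_force"],s["wrist_torque"],s["opening"],s["t"])
T=imaging.capture("top");S=imaging.capture("side");cv2.imwrite("pics/side6.png",S);cv2.imwrite("pics/top6.png",T)
cv2.imwrite("pics/c6.png",np.hstack([cv2.resize(T[140:270,280:450],None,fx=2.3,fy=2.3,interpolation=2),cv2.resize(S[130:260,260:430],None,fx=2.3,fy=2.3,interpolation=2)]))
E
```

```text
[-0.84 -0.23 -2.21] 0.6960173274902193
[-0.51  0.07 -1.78] [0.02 0.07 0.02] 0.6992088096006227 26.2833
```

View pics/c6.png

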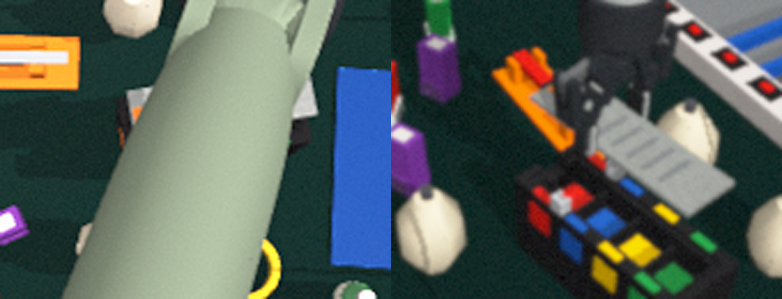

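```bash
python3 - <<'E'
from h import *
my=np.radians(-4.7); t=np.array([510,-391,0])-22*np.array([np.cos(my),np.sin(my),0])
o=eul(down(175.3))
bot.move_ptp((t+[0,0,200]).tolist(),o); bot.movel((t+[0,0,30]).tolist(),max_speed=120)
h=bot.movel((t+[0,0,-1.5]).tolist(),max_speed=25,threshold=4); s=bot.get_state(); print(h,s["tcp_pos"],s["contact_force"])
bot.grip(0.8,20); bot.dwell(.2); bot.grip(1.0); bot.movel((t+[0,0,120]).tolist(),max_speed=120)
bot.move_ptp([456.5,236,220],eul(down(139.9)))
s=bot.get_state(); print(s["t"])
T=imaging.capture("top");S=imaging.capture("side");cv2.imwrite("pics/side7.png",S);cv2.imwrite("pics/top7.png",T)
r=max(comps(T,(0,0,95),(179,70,215),(420,160,475,265),100),key=lambda a:a[0]); print(plane("top",cv2.boxPoints(r[2]),9),r[0])
cv2.imwrite("pics/c7.png",np.hstack([cv2.resize(T[150:280,300:480],None,fx=2.2,fy=2.2,interpolation=2),cv2.resize(S[270:400,320:500],None,fx=2.2,fy=2.2,interpolation=2)]))
E
```

```text
True [ 487.92 -389.05   -0.77] [-0.11  1.53  5.52]
34.8417
[[ 404.94 -348.5     9.  ]
 [ 613.44 -367.22    9.  ]
 [ 610.26 -432.77    9.  ]
 [ 402.01 -412.34    9.  ]] 1257
```

View pics/c7.png

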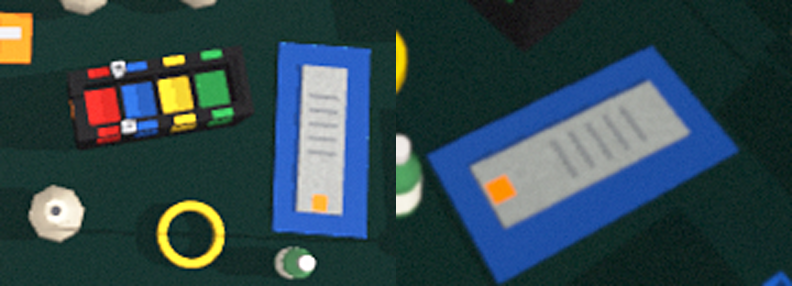

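```bash
cat >> h.py <<'E'
HS={"red":((0,150,80),(6,255,255)),"blue":((104,140,60),(120,255,255)),"green":((48,130,50),(80,255,255))}
def locate(col,T,S):
    out=[]
    for im,roi in((S,(200,105,310,230)),(T,(150,140,310,290))):
        caps=comps(im,(0,0,165),(179,75,255),roi,5); best=None
        m=cv2.inRange(cv2.cvtColor(im,cv2.COLOR_BGR2HSV),*map(np.array,HS[col]))
        for a,c,r in caps:
            x,y=c.astype(int)
            w=m[y-7:y+8,x-7:x+8]; f=w.sum()/255; 
            if a<90 and (best is None or f>best[0]): best=(f,c)
        out.append(best)
    (fs,cs),(ft,ct)=out
    return tri(cs,ct),plane("side",cs,80)[0],plane("top",ct,80)[0],fs,ft
E
python3 - <<'E'
from h import *
bot.move_ptp([420,-160,260],eul(down(139.9)))
T=imaging.capture("top");S=imaging.capture("side");cv2.imwrite("pics/side8.png",S);cv2.imwrite("pics/top8.png",T)
for c in HS: print(c,*locate(c,T,S))
T=cv2.imread("pics/top0.png");S=cv2.imread("pics/side0.png")
for c in HS: print(c,*locate(c,T,S))
E
```

```text
red [455.98 234.42  81.87] [456.   236.93  80.  ] [456.95 234.58  80.  ] 110.0 102.0
blue [439.68 388.53  83.03] [440.73 392.98  80.  ] [440.13 389.52  80.  ] 97.0 111.0
green [593.76 347.44  81.82] [594.38 350.08  80.  ] [594.65 347.84  80.  ] 97.0 105.0
red [455.66 234.    82.51] [456.31 237.21  80.  ] [456.34 234.4   80.  ] 116.0 95.0
blue [439.38 389.24  81.51] [439.16 391.68  80.  ] [440.36 389.51  80.  ] 102.0 113.0
green [593.76 347.44  81.82] [594.38 350.08  80.  ] [594.65 347.84  80.  ] 97.0 105.0
```

```bash
cat >> h.py <<'E'
def pick_place(p,yaw,cx,dx=0,dy=0):
    x,y=p[:2]; o=eul(down(yaw))
    bot.grip(0.8,40); bot.move_ptp([x,y,180],o)
    print(bot.movel([x,y,43],max_speed=140,threshold=10)); bot.grip(0.0,60)
    s=bot.get_state(); print("grasp",s["opening"],s["gripper_force"],s["tcp_pos"],s["contact_force"])
    if s["opening"]<.3: return False
    g=s["tcp_pos"][2]
    bot.movel([x,y,240],max_speed=160)
    q=cw([cx+dx,dy,0]); o=eul(down(99.7)); bot.move_ptp((q+[0,0,240]).tolist(),o)
    bot.movel((q+[0,0,g+72+14]).tolist(),max_speed=120)
    h=bot.movel((q+[0,0,g+72-2]).tolist(),max_speed=30,threshold=5); s=bot.get_state()
    print("down",h,s["tcp_pos"][2]-g,s["contact_force"],s["wrist_torque"],s["t"])
    return g
E
python3 - <<'E'
from h import *
pick_place((456.4,235.5),139.9,-75)
S=imaging.capture("side"); cv2.imwrite("pics/c9.png",cv2.resize(S[130:280,270:420],None,fx=3,fy=3,interpolation=2))
E
```

```text
False
grasp 0.46440253270292625 59.96864676475525 [456.94 235.63  43.85] [-1.82 -0.6   6.71]
down True 71.85840036046619 [0.24 0.18 5.01] [ 0.05  0.09 -0.01] 43.9917
```

View pics/c9.png

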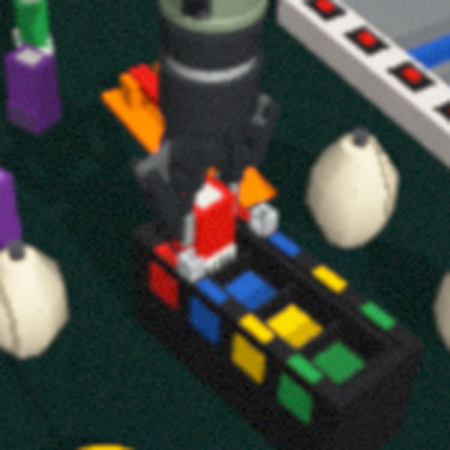

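```bash
cat >> h.py <<'E'
def release():
    bot.grip(0.75,20); p=bot.get_state()["tcp_pos"]; bot.movel((p+[0,0,110]).tolist(),max_speed=140)
def look(cols):
    T=imaging.capture("top");S=imaging.capture("side"); cv2.imwrite("pics/T.png",T);cv2.imwrite("pics/S.png",S)
    for c in cols:
        l=locate(c,T,S); print(c,(l[1]+l[2])/2,l[0],l[3:])
    return (l[1]+l[2])/2
E
python3 - <<'E'
from h import *
release(); look(["green"]); p=look(["blue"])
if np.hypot(*(p[:2]-[440.1,391.1]))<4: pick_place(p,138.6,-25)
E
```

```text
green [594.68 348.88  80.  ] [593.94 347.4   81.76] (np.float64(96.0), np.float64(107.0))
blue [439.76 390.6   80.  ] [439.38 389.24  81.51] (np.float64(101.0), np.float64(112.0))
False
grasp 0.4624104203841838 60.29338002204895 [440.2  390.97  43.95] [-0.76 -1.61  5.59]
down True 71.85449968958137 [-0.13  0.23  4.93] [0.02 0.06 0.04] 53.85
```

```bash
python3 - <<'E'
from h import *
release(); p=look(["green"])
if np.hypot(*(p[:2]-[594.5,348.9]))<4 and pick_place(p,161.9,75): 
    release(); bot.move_ptp([350,250,300],eul(down(139.9)))
T=imaging.capture("top");S=imaging.capture("side");cv2.imwrite("pics/topA.png",T);cv2.imwrite("pics/sideA.png",S); print(bot.get_state()["t"])
cv2.imwrite("pics/cA.png",np.hstack([cv2.resize(T[120:280,170:480],(480,248),interpolation=2),cv2.resize(S[150:290,290:450],(283,248),interpolation=2)]))
E
```

```text
green [595.3  349.26  80.  ] [594.   346.66  83.06] (np.float64(96.0), np.float64(107.0))
False
grasp 0.4621949366540498 59.99056935310364 [595.91 349.33  44.05] [-0.53 -0.96  5.37]
down True 71.78626644833376 [-0.94 -0.25  4.62] [ 0.03  0.04 -0.03] 63.7083
67.0167
```

View pics/cA.png

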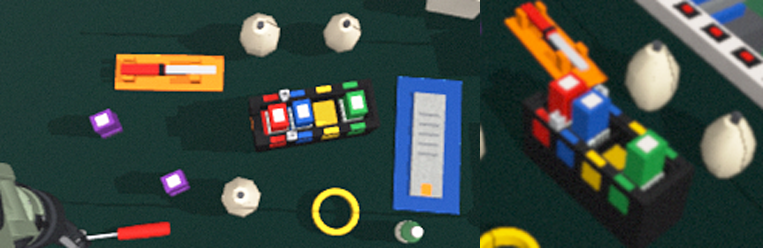

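```bash
python3 -c "
from h import *
print(bot.sign_off())"
```

```text
the job is handed in; nothing more can be done
None
```

The job is handed in: the cover lies flat and wholly on the blue mat, the red, blue and green drivers stand on the floors of their own compartments (no yellow one was on the bench), and the bar is in its cradle, put back right after prying to free the gripper for the cover.

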